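Clear the kiln shelf and gather the shards in the tote's pouring corner

TASK

A pot has burst in the firing. With the rubbing brick, wipe the shards off the kiln shelf into the tote beside it (fingers off the sharp shards on the shelf), then stand the brick back down flat on its sole, on the bench or the shelf. Then take the tote by its rim, tip it steeply, down at the bench, towards its cut-off pouring corner until all six shards have slid together there, and finish still holding it tilted, without letting go, so that I can scoop them out; leave the other things on the bench where they are.

Things in the scene. Friction and masses are not known exactly. Their poses are not given: they have to be found in the camera images.
- shelf_top (a point): Centre of the top face of the kiln shelf: a cream slab 220 (its x) x 240 (its y) x 20 mm, propped on four square posts so that its top lies 90 mm above the bench; fixed, does not move. The tote stands against its -y edge (point y = -120 mm), 2 to 5 mm away; the point's z is up.
- brick_grip (a point): Centre of the wooden grip of the rubbing brick, 49 mm above its underside. The dark stone sole measures 140 (its x) x 45 (its y) x 28 mm; on it stands the grip, a rib 124 (x) x 24 (y, the width to pinch) x 42 mm high, so the whole is 70 mm high. It weighs 0.5 kg and stands on its sole on the bench at the start.
- tote_mid (a point): Centre of the grey plastic tote, half-way up (32 mm above its underside): open box 200 (its x) x 170 (its y) x 64 mm high over the rim, loose, about 0.35 kg; floor and walls 5 mm, at the top a rim band 9 mm thick, 22 mm high. Its +y wall faces the shelf; the corner between its -x and -y walls is cut off at 45 degrees (the pouring corner). Shards slide in it beyond 13 to 20 degrees of tilt.
- tote_edge (a point): Middle of the outer bottom edge of the tote's cut-off wall, level with its underside; same axes as tote_mid. The edge is 78 mm long, along the tote's (1, -1) direction; tipped towards the pouring corner the tote turns about it on the bench.
- tote_rim (a point): Point half-way along the rim band of the tote's +x wall (the wall away from the robot), mid-thickness, 11 mm below the rim's top and 53 mm above the tote's underside; same axes as tote_mid. The band is 9 mm thick (along x) here and can be pinched from above anywhere along the wall.
- lip: The pouring lip on the tote's cut-off corner, part of the tote. Its origin is on the inside, at the foot of the cut-off wall (middle of its length, on the floor); its x axis points from there along the floor into the tote, diagonally towards the opposite corner about 200 mm away; z is the tote's up direction.
- shard1_mid (a point): Centre of shard 1: a flat piece of fired terracotta about 28 x 24 mm, 9 mm thick, 12 g; at the start it lies flat on the kiln shelf, within 45 mm of the shelf's y axis (its middle line that runs to the tote).
- shard2_mid (a point): Centre of shard 2: a flat piece of fired terracotta about 28 x 24 mm, 9 mm thick, 12 g; at the start it lies flat on the kiln shelf, within 45 mm of the shelf's y axis (its middle line that runs to the tote).
- shard3_mid (a point): Centre of shard 3: a flat piece of fired terracotta about 28 x 24 mm, 9 mm thick, 12 g; at the start it lies flat on the kiln shelf, within 45 mm of the shelf's y axis (its middle line that runs to the tote).
- shard4_mid (a point): Centre of shard 4: a flat piece of fired terracotta about 28 x 24 mm, 9 mm thick, 12 g; at the start it lies flat on the kiln shelf, within 45 mm of the shelf's y axis (its middle line that runs to the tote).
- shard5_mid (a point): Centre of shard 5: a flat piece of fired terracotta about 28 x 24 mm, 9 mm thick, 12 g; at the start it lies flat on the tote's floor.
- shard6_mid (a point): Centre of shard 6: a flat piece of fired terracotta about 28 x 24 mm, 9 mm thick, 12 g; at the start it lies flat on the tote's floor.
- vase: Bystander: small round terracotta vase, 72 mm across, 85 mm high; origin under its centre.
- jar: Bystander: terracotta jar, 74 mm across, 80 mm high; origin under its centre.
- post: Bystander: square white kiln post 40 x 40 x 100 mm, upright; origin under its centre.
- rib: Bystander: flat wooden throwing rib, 122 x 45 x 8 mm, lying flat.
- brush: Bystander: brush 200 mm long, lying flat.
- bowl: Bystander: terracotta bowl, 110 mm across, 50 mm high; origin under its centre.
There are look-alikes about, which are no part of the job. Of the things like the part that bears brick_grip, leave any that is pink or turquoise; of the rest the larger one is meant.

How it is judged:
By the outcome, as a careful person would: the job done as asked, in the order asked, and still so for the second after the job is handed in, while the arm keeps its last pose, push and grip.
It also fails if it takes over 58 s, if anything falls off the work surface, if the arm or the gripper's body presses on something with over 40 N, if the wrist force passes 120 N, or if a joint passes its speed limit or range.

ROBOT

A 6-joint arm with a two-finger parallel gripper is mounted at the origin on the work surface. World frame = base frame: x ahead of the robot, y to its left, z up, the work surface at z = 0. Lengths are in m, angles in degrees, forces in N, time in s.
With the tool pointing down it reaches from about 0.4 to 0.825 m from the base axis. Payload 7 kg.
Tool frame: the origin (TCP) lies midway between the tips of the shut fingers; the grasp point (between the pads) lies 19 mm behind it; z points along the fingers, x is the direction in which the jaws open and shut, and the axes are right-handed (so a half turn about z gives the same grasp; the last joint's range is limited). The gripper opens to 88 mm and grips with 3 to 60 N. Pads are 19 mm wide; open, the fingers measure 130 mm over their backs; the gripper's body (78 mm by 193 mm) begins 47 mm behind the grasp point.
Start: joints at [-56.259, 20.546, 0.682, 0, -70.136, -16.507], TCP at [0.2, -0.645, 0.192] pointing down, gripper open.
Joint ranges: [-176.03, 176.03], [-82.01, 121.73], [-58.28, 71.71], [-173.87, 95.51], [-174.79, -0.11], [-173.66, 173.66]. Speed limits (degrees/s): [136.94, 136.94, 172.46, 180, 180, 180].

INTERFACE

Orientations are given as [roll, pitch, yaw] about the fixed x, y, z axes, in that order (R = Rz(yaw) Ry(pitch) Rx(roll)).
In Python, from plant import * gives the robot as it stands. The module is installed in compiled form; this text tells all that it offers.
- The arm moves only by the shell command python3 -m pendant 'ROWS' [OPENING]. ROWS is JSON, a list that holds one entry, the list of rows, each a list of 6 numbers: the shift along the world's x, y, z in mm, then the turn, a rotation vector about the world's x, y, z in degrees. A call has 1 to 10 rows; each row is the pose to reach, as a shift and turn from the pose commanded when the call began; what a row does not reach only later rows make up. A row lasts 1/8 s, in which the tool goes at most 62.5 mm and 10.7 degrees, less where a joint would pass 70% of its speed; a pose out of reach is approached as far as the arm can. A call with a gripper value outside its range is refused whole. OPENING is the closure, from -1 (fully open) to 1 (shut), set as the call begins (- or left out, the last holds). The fingers move at their own pace and stop on an object; the grip force is fixed at half the most. Time passes only in rows, so rows that repeat a pose let the fingers close. It gives the time, the measured TCP pose, the force and the opening at its end, in the units of the state.
- get_obs(): the state, without advancing time (a new reading comes with each control period).
- snapshot(name): name is "scene" or "top" or "wrist"; returns a dict with "pixels" (384x512x3 uint8, red, green, blue), "depth" (384x512 float32, m along the optical axis (not along the pixel's ray), 0 where there is no reading), "fx", "fy", "cx", "cy" (pixels), "pose" (4x4, takes a point from camera to world coordinates); the wrist camera has in their place "tool_from_camera" (4x4, takes a point from camera to tool coordinates, whose origin is the TCP and whose axes are the tool frame's). Camera axes: x right, y down, z forward; pixel columns grow to the right and rows downward; lengths in m; the calibration is good to about 2 mm. A picture is of the moment at which its call begins: read the wrist's pose just before it.
- close_job(): hands the job in, once; it reports no verdict.
The state is a dict: "clock": time; "joint_pos": joint angles; "qvel": joint speeds; "tau": joint torques, N m; "tool_pos": TCP position; "orientation": TCP orientation; "force": force on the tool from outside, world axes, zero at the start; "moment": the same for the moment, N m; "opening": finger opening in m.
Only numpy, scipy, OpenCV 4.12 (cv2) and the standard library are available. Lean on these libraries where they do the work, as an engineer would, in place of code of your own. Each camera call takes 0.05 s, during which the arm holds its last target. There are 200 camera calls.

## Working session

There is one attempt and no reset: what is moved stays moved. The work goes in short steps, Python scripts to look and compute and a shell command to move; the robot and the scene stay as the last step left them, time stands still between calls to the robot, and variables do not carry over. Pictures are saved under pics/ and viewed, about 8 in all and at most 12, crops included, and the job is handed in when it is done.

```bash
mkdir -p pics
cat > h.py <<'E'
from plant import *
import numpy as np, cv2, pickle
from scipy.spatial.transform import Rotation as R
def snap(name, tag):
    o=get_obs(); s=snapshot(name)
    if name=="wrist":
        T=np.eye(4); T[:3,:3]=R.from_euler('xyz',o["orientation"],degrees=True).as_matrix(); T[:3,3]=o["tool_pos"]
        s["pose"]=T@s["tool_from_camera"]
    pickle.dump(s,open(f"pics/{tag}.pkl","wb"))
    return s
def load(tag): return pickle.load(open(f"pics/{tag}.pkl","rb"))
def cloud(s):
    d=s["depth"]; v,u=np.mgrid[:d.shape[0],:d.shape[1]]
    P=np.stack([(u-s["cx"])/s["fx"]*d,(v-s["cy"])/s["fy"]*d,d],-1)
    return P@s["pose"][:3,:3].T+s["pose"][:3,3]
def save(img,name,scale=1):
    cv2.imwrite(f"pics/{name}.png",cv2.resize(img[...,::-1],None,fx=scale,fy=scale,interpolation=cv2.INTER_CUBIC))
E
python3 - <<'E'
from h import *
a=snap("top","top1"); b=snap("scene","scene1")
save(a["pixels"],"top1",1.56); save(b["pixels"],"scene1",1.56)
print(get_obs())
for s in (a,b): print(s["fx"],s["cx"],s["cy"],s["pose"].round(3))
E
```

```text
{'clock': 0.1, 'joint_pos': array([-5.62576273e+01,  2.05858800e+01,  6.38270814e-01, -1.47406429e-02,
       -7.01368437e+01, -1.65054100e+01]), 'qvel': array([-0.04650719, -0.02172621,  0.13525662, -0.01506846,  0.00197678,
       -0.07221284]), 'tau': array([-1.43507634e-03, -5.84161806e+01,  2.93752187e+01,  7.01548889e+00,
        1.02209556e-02, -3.28755220e-05]), 'tool_pos': array([ 0.19980327, -0.64423278,  0.19103651]), 'orientation': array([-1.79989292e+02, -8.49100905e-02,  1.07231936e+02]), 'force': array([ 0.33688217,  0.87746826, -0.55837589]), 'moment': array([0.02322708, 0.04652979, 0.0069329 ]), 'opening': 0.08750035676999982}
413.9872979795099 252.75323847452916 194.21142207133852 [[ 0.022 -0.99   0.136  0.321]
 [-1.    -0.021  0.012 -0.052]
 [-0.009 -0.137 -0.991  1.442]
 [ 0.     0.     0.     1.   ]]
441.9323867026327 250.02431731259114 191.76153413581486 [[ 0.15   0.812 -0.564  1.243]
 [ 0.989 -0.133  0.072 -0.153]
 [-0.017 -0.569 -0.822  1.155]
 [ 0.     0.     0.     1.   ]]
```

View pics/top1.png

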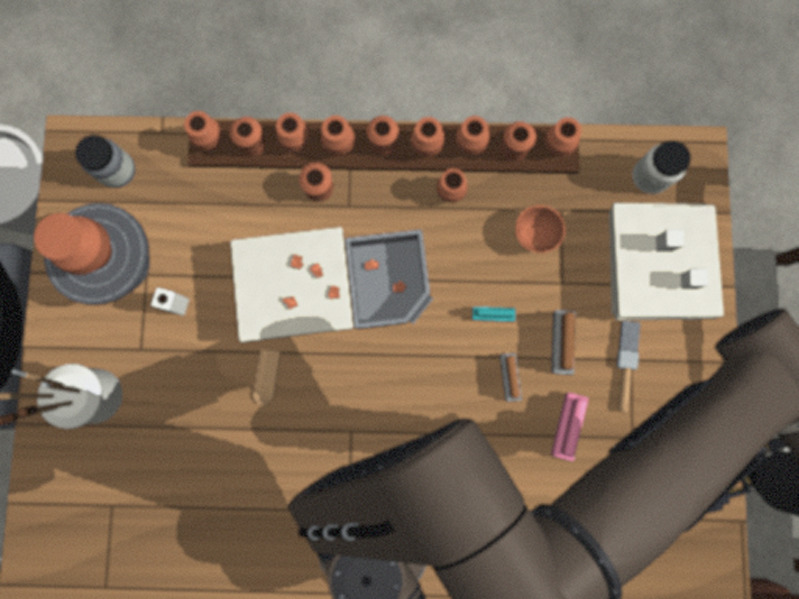

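View pics/scene1.png

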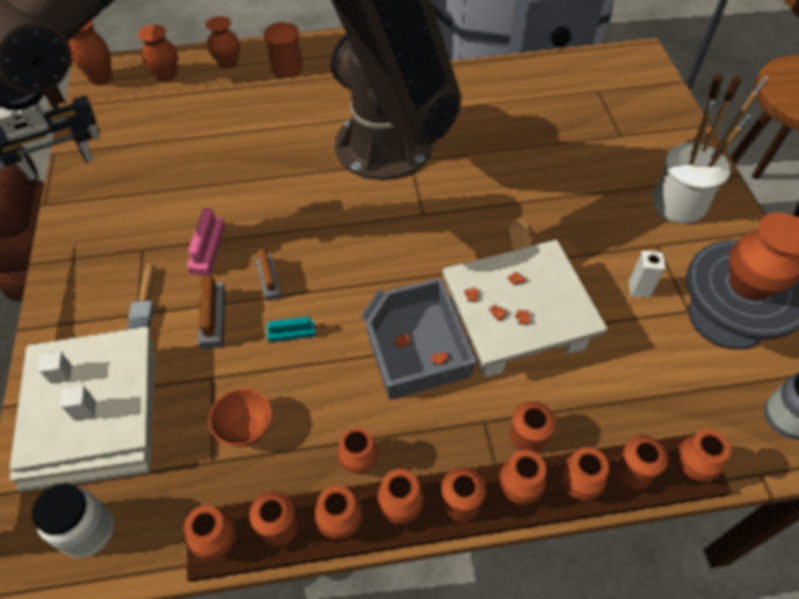

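The top view shows four brush-like bricks: large wood/dark (565,342), small wood/dark (512,377), pink (571,427) and turquoise (494,314). The large wooden one fits, since it is the larger of the two that aren't pink or turquoise. The shelf is at (295,285) with four shards and the tote at (390,280) with two. I'll measure from both views and confirm in a crop.

```bash
cat > m.py <<'E'
from h import *
a=load("top1"); b=load("scene1"); A=cloud(a); B=cloud(b)
k=1.5625
def reg(P,s,box,cond):
    x0,y0,x1,y1=[int(i/k) for i in box]
    p=P[y0:y1,x0:x1].reshape(-1,3); c=s["pixels"][y0:y1,x0:x1].reshape(-1,3).astype(int)
    m=cond(p,c); return p[m]
def rect(n,p):
    r=cv2.minAreaRect((p[:,:2]*1000).astype(np.float32)); print(n,len(p),"c",np.round(r[0],1),"size",np.round(r[1],1),"ang",round(r[2],1),"z med",np.round(np.median(p[:,2])*1000,1))
    return r
rect("shelf T",reg(A,a,(220,215,365,350),lambda p,c:(abs(p[:,2]-.09)<.012)&(c.min(1)>150)))
rect("shelf S",reg(B,b,(430,230,620,380),lambda p,c:(abs(p[:,2]-.09)<.012)&(c.min(1)>150)))
gray=lambda p,c:(abs(p[:,2]-.064)<.010)&(c.max(1)-c.min(1)<40)&(c.max(1)<170)
for n,P,s,bx in(("T",A,a,(345,225,440,335)),("S",B,b,(355,265,475,400))):
    p=reg(P,s,bx,gray); rect("tote rim "+n,p)
for n,P,s,bx in(("T",A,a,(545,300,585,385)),("S",B,b,(190,262,232,355))):
    p=reg(P,s,bx,lambda p,c:(p[:,2]>.055)&(p[:,2]<.09)); rect("brick top "+n,p)
    p=reg(P,s,bx,lambda p,c:(p[:,2]>.012)&(p[:,2]<.09)); rect("brick all "+n,p)
for n,P,s,bx in(("shelfT",A,a,(230,225,348,345)),("shelfS",B,b,(440,240,610,370))):
    x0,y0,x1,y1=[int(i/k) for i in bx]
    c=s["pixels"][y0:y1,x0:x1].astype(int); m=((c[...,0]-c[...,2]>60)&(P[y0:y1,x0:x1,2]>.085)&(P[y0:y1,x0:x1,2]<.11)).astype(np.uint8)
    N,_,st,ce=cv2.connectedComponentsWithStats(m)
    L=_
    for i in range(1,N):
        if st[i,4]>8: print(n,st[i,4],(np.median(P[y0:y1,x0:x1][L==i],0)*1000).round(1))
save(a["pixels"][180:310,280:430],"cropbrick",4)
E
python3 m.py
```

```text
shelf T 4046 c [545.9 186.7] size [220.1 239.4] ang 8.1 z med 89.9
shelf S 4178 c [547.4 184.7] size [221.2 238.7] ang 7.9 z med 91.5
tote rim T 637 c [565.2 -22. ] size [201.6 175. ] ang 8.2 z med 64.0
tote rim S 943 c [565.9 -19.9] size [205.8 176.4] ang 7.8 z med 64.9
brick top T 286 c [ 438.2 -405.9] size [ 26.2 123. ] ang 86.6 z med 68.3
brick all T 575 c [ 438.5 -407.1] size [ 47.2 140.2] ang 88.2 z med 54.5
brick top S 304 c [ 442.6 -407.8] size [ 26.1 122.9] ang 88.4 z med 69.9
brick all S 789 c [ 405.3 -411.9] size [217.7  65.8] ang 6.9 z med 33.3
shelfT 47 [590.8 174.3  98.8]
shelfT 46 [574.5 130.6  99. ]
shelfT 43 [527.5  93.   97.2]
shelfT 41 [505.6 183.5  98.5]
shelfS 58 [507.8 181.7 100.1]
shelfS 61 [529.8  91.3 100.5]
shelfS 66 [577.8 128.4 100.4]
shelfS 73 [593.7 172.2 100.1]
```

View pics/cropbrick.png

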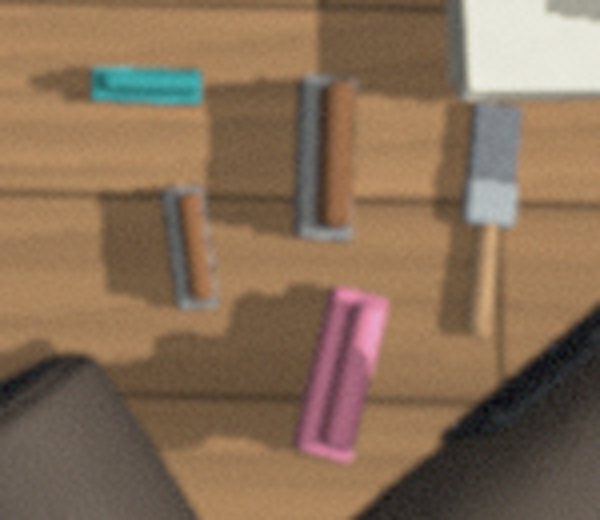

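The crop confirms it: the brick at (325,157) has the larger dark sole and brown grip, the small one is at (190,247), and pink and turquoise are left alone. Both views agree on the brick at (440,-407), top at 69 mm and long axis about -2°. Moving above it.

```bash
python3 -m pendant '[[[12,12,0,0,0,-1],[36,36,0,0,0,-3],[72,71,0,0,0,-6],[108,107,-10,0,0,-9],[144,143,-20,0,0,-12],[180,178,-30,0,0,-15],[210,208,-40,0,0,-17],[230,228,-45,0,0,-19],[240,238,-50,0,0,-19],[240,238,-50,0,0,-19]]]' -1
python3 - <<'E'
from h import *
s=snap("wrist","w1"); P=cloud(s); save(s["pixels"],"w1",1.3)
p=P.reshape(-1,3); d=s["depth"].reshape(-1)
o=get_obs(); print(o["tool_pos"],o["orientation"],o["joint_pos"].round(1))
m=(d>0)&(p[:,2]>.05)&(p[:,2]<.085)&(abs(p[:,0]-.44)<.1)&(abs(p[:,1]+.407)<.045)
r=cv2.minAreaRect((p[m][:,:2]*1000).astype(np.float32)); print(m.sum(),r,np.percentile(p[m][:,2],[5,50,95]))
q=cloud(load("top1")).reshape(-1,3); m=(q[:,0]>.38)&(q[:,0]<.56)&(q[:,1]<-.42)&(q[:,1]>-.62)&(q[:,2]>.08)&(q[:,2]<.3); print(m.sum(), q[m].min(0) if m.any() else 0, q[m].max(0) if m.any() else 0)
E
```

```text
clock: 1.35
tool_pos: [0.44, -0.4061, 0.1412]
orientation: [-179.9, -0.0, 88.3]
force: [-1.3, -0.3, 0.5]
opening: 0.0879
[ 0.43967649 -0.40666202  0.14152646] [-1.79952807e+02 -1.52401836e-02  8.82908403e+01] [-24.1  15.6 -13.3   0.  -61.2 -67.6]
3489 ((438.34613037109375, -408.3089599609375), (23.76993179321289, 120.94182586669922), 87.54231262207031) [0.06374706 0.06882128 0.07046215]
321 [ 0.48958744 -0.61999375  0.08000083] [ 0.55997385 -0.50959021  0.0874136 ]
```

View pics/w1.png

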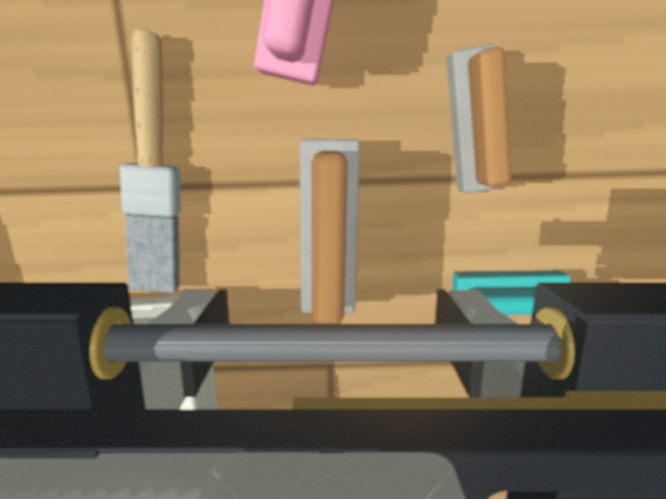

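The wrist view shows the fingers straddling the big brick, with the grip at (330,235) between the pads. Its position agrees with the other views to within 2 mm. Going down and gripping.

```bash
python3 -m pendant '[[[0,-1,-20,0,0,-0.5],[0,-1,-50,0,0,-0.5],[0,-1,-80,0,0,-0.5],[0,-1,-100,0,0,-0.5],[0,-1,-106,0,0,-0.5],[0,-1,-106,0,0,-0.5]]]'; python3 -m pendant '[[[0,0,0,0,0,0],[0,0,0,0,0,0],[0,0,0,0,0,0],[0,0,0,0,0,0],[0,0,0,0,0,0],[0,0,0,0,0,0]]]' 1; python3 -m pendant '[[[0,0,5,0,0,0],[0,0,25,0,0,0],[0,0,60,0,0,0],[0,0,100,0,0,0],[0,0,140,0,0,0],[0,0,165,0,0,0],[0,0,170,0,0,0]]]'
```

```text
clock: 2.15
tool_pos: [0.4396, -0.4083, 0.0361]
orientation: [-180.0, 0.0, 87.7]
force: [0.4, -0.6, 0.3]
opening: 0.0876
clock: 2.9
tool_pos: [0.44, -0.4076, 0.0358]
orientation: [-180.0, -0.0, 87.7]
force: [-0.1, 0.1, 1.0]
opening: 0.0332
clock: 3.78
tool_pos: [0.4408, -0.4082, 0.2083]
orientation: [179.8, 0.1, 87.7]
force: [-0.7, 0.3, -0.3]
opening: 0.0004
```

The fingers were still closing when I lifted, so they missed. I'll reopen and go down again, this time with a longer wait.

```bash
python3 -m pendant '[[[0,0,-20,0,0,0],[0,0,-50,0,0,0],[0,0,-60,0,0,0],[0,0,-60,0,0,0],[0,0,-60,0,0,0],[0,0,-60,0,0,0],[0,0,-60,0,0,0],[0,0,-60,0,0,0]]]' -1
python3 - <<'E'
from h import *
s=snap("wrist","w2"); P=cloud(s)
p=P.reshape(-1,3); d=s["depth"].reshape(-1)
for lo,hi in((.05,.085),(.02,.035)):
  m=(d>0)&(p[:,2]>lo)&(p[:,2]<hi)&(abs(p[:,0]-.44)<.1)&(abs(p[:,1]+.407)<.045)
  r=cv2.minAreaRect((p[m][:,:2]*1000).astype(np.float32)); print(m.sum(),r,np.percentile(p[m][:,2],[5,50,95]))
E
```

```text
clock: 4.78
tool_pos: [0.4401, -0.4077, 0.1462]
orientation: [180.0, 0.0, 87.7]
force: [0.2, -0.2, 0.2]
opening: 0.0748
3365 ((439.309326171875, -408.44122314453125), (23.933393478393555, 122.34593963623047), 87.41419219970703) [0.06407019 0.06886751 0.07042785]
2512 ((439.86871337890625, -408.450439453125), (45.055809020996094, 138.35699462890625), 87.57947540283203) [0.02572585 0.02744773 0.02869533]
```

The brick hasn't moved and is still upright.

```bash
python3 -m pendant '[[[0,0,-15,0,0,0],[0,0,-40,0,0,0],[0,0,-70,0,0,0],[0,0,-95,0,0,0],[0,0,-109,0,0,0],[0,0,-110,0,0,0]]]'; python3 -m pendant '[[[0,0,0,0,0,0],[0,0,0,0,0,0],[0,0,0,0,0,0],[0,0,0,0,0,0],[0,0,0,0,0,0],[0,0,0,0,0,0],[0,0,0,0,0,0],[0,0,0,0,0,0],[0,0,0,0,0,0],[0,0,0,0,0,0]]]' 1
```

```text
clock: 5.58
tool_pos: [0.4392, -0.4073, 0.0346]
orientation: [-179.9, -0.1, 87.7]
force: [0.7, -0.2, 0.6]
opening: 0.0878
clock: 6.82
tool_pos: [0.4399, -0.4077, 0.0359]
orientation: [-180.0, 0.0, 87.7]
force: [-0.2, -0.3, 0.4]
opening: 0.0007
```

It reads as shut despite the brick being between the fingers, so I need a look.

Run:
```python
from h import *
s=snap("wrist","w3"); b=snap("scene","s3")
x=cv2.resize(s["pixels"],None,fx=1,fy=1); c=cv2.resize(b["pixels"][100:260,60:240],(432,384),interpolation=cv2.INTER_CUBIC)
save(np.hstack([x[:, 112:],c])[:, :800],"w3")
print(get_obs()["opening"])
```

```text
0.0008186559177376408
```

View pics/w3.png

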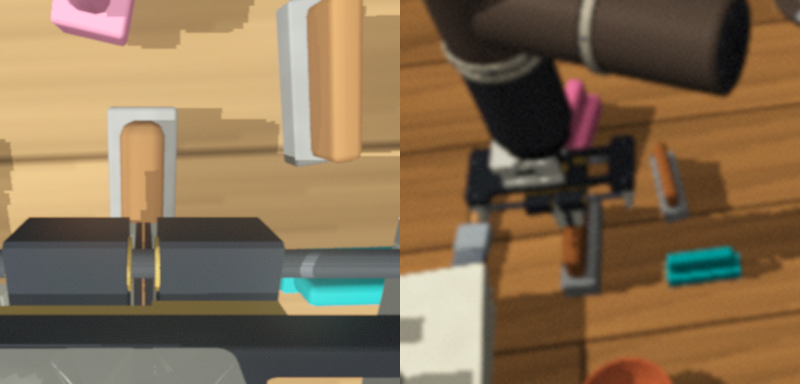

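Run:
```python
from h import *
for t in("w3","s3"):
  s=load(t); P=cloud(s); p=P.reshape(-1,3); d=s["depth"].reshape(-1)
  for lo,hi in((.06,.075),(.02,.035)):
    m=(d>0)&(p[:,2]>lo)&(p[:,2]<hi)&(abs(p[:,0]-.44)<.1)&(abs(p[:,1]+.407)<.04)
    print(t,m.sum(),(np.percentile(p[m],[2,50,98],axis=0)*1000).round(1).tolist())
s=load("w3");P=cloud(s)
for v in (170,200,230,262,290): print(v,[(P[v,u]*1000).round(0).tolist() for u in (200,245,256,267)])
```

```text
w3 4368 [[379.3, -418.3, 63.1], [404.0, -407.1, 68.9], [437.2, -395.7, 70.7]]
w3 3292 [[370.8, -429.2, 25.0], [393.7, -404.7, 27.4], [441.0, -384.7, 28.8]]
s3 144 [[447.3, -420.2, 61.0], [477.9, -406.7, 69.8], [502.2, -396.2, 74.6]]
s3 244 [[385.8, -429.6, 22.0], [477.7, -394.1, 28.8], [510.7, -383.2, 33.4]]
170 [[415.0, -448.0, -0.0], [402.0, -411.0, 69.0], [402.0, -405.0, 69.0], [402.0, -400.0, 69.0]]
200 [[438.0, -450.0, -0.0], [419.0, -412.0, 69.0], [419.0, -406.0, 69.0], [419.0, -400.0, 69.0]]
230 [[402.0, -421.0, 151.0], [429.0, -412.0, 85.0], [431.0, -407.0, 81.0], [430.0, -401.0, 85.0]]
262 [[406.0, -420.0, 160.0], [410.0, -409.0, 154.0], [411.0, -406.0, 153.0], [409.0, -403.0, 156.0]]
290 [[414.0, -420.0, 160.0], [442.0, -412.0, 117.0], [443.0, -407.0, 116.0], [418.0, -403.0, 155.0]]
```

```bash
python3 -m pendant '[[[0,0,5,0,0,0],[0,0,15,0,0,0],[0,0,30,0,0,0],[0,0,40,0,0,0],[0,0,40,0,0,0]]]'
python3 - <<'E'
from h import *
s=snap("wrist","w4");P=cloud(s)
for v in (130,170,200,230,262,290): print(v,[(P[v,u]*1000).round(0).tolist() for u in (200,245,256,267)])
save(s["pixels"],"w4",1.5)
E
```

```text
clock: 7.55
tool_pos: [0.4407, -0.408, 0.0773]
orientation: [179.9, 0.1, 87.7]
force: [0.3, 1.4, -0.9]
opening: -0.0001
130 [[389.0, -453.0, -0.0], [385.0, -412.0, 70.0], [385.0, -405.0, 69.0], [386.0, -398.0, 69.0]]
170 [[424.0, -456.0, -1.0], [411.0, -413.0, 69.0], [411.0, -406.0, 70.0], [412.0, -399.0, 69.0]]
200 [[451.0, -458.0, -0.0], [432.0, -414.0, 67.0], [432.0, -407.0, 68.0], [432.0, -399.0, 69.0]]
230 [[402.0, -421.0, 194.0], [430.0, -412.0, 127.0], [431.0, -407.0, 123.0], [430.0, -401.0, 126.0]]
262 [[407.0, -420.0, 201.0], [411.0, -409.0, 195.0], [411.0, -406.0, 194.0], [409.0, -403.0, 198.0]]
290 [[415.0, -421.0, 201.0], [443.0, -412.0, 158.0], [443.0, -407.0, 158.0], [419.0, -404.0, 196.0]]
```

View pics/w4.png

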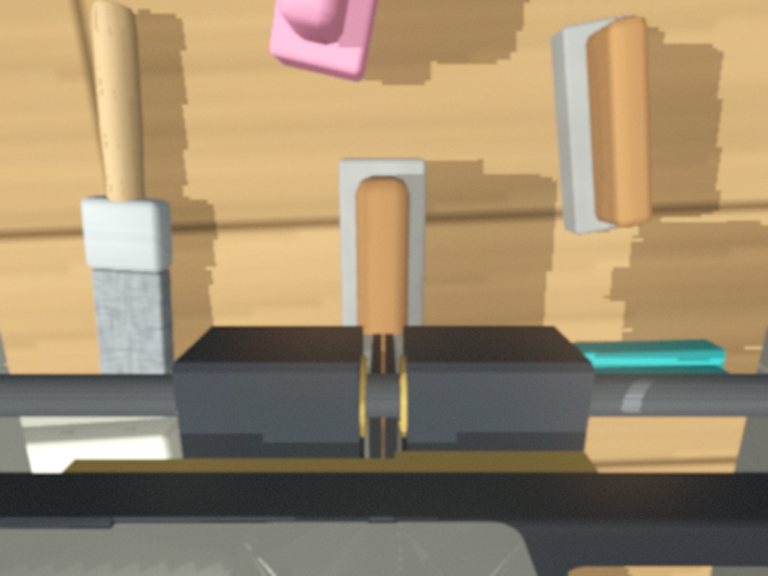

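Run:
```python
from h import *
for t in("w1","w4"):
    s=load(t); T=s["tool_from_camera"]; print(T.round(3).tolist())
    Ti=np.linalg.inv(T)
    for q in ([0,0,0],[0,-.0095,0],[0,.0095,0],[0,0,-.019],[0,0,-.047],[.044,0,0],[.044,-.0095,0],[.044,.0095,0],[.044,0,-.047],[.065,.0095,0]):
        c=Ti@np.r_[q,1]; print(t,q,"px",round(s["fx"]*c[0]/c[2]+s["cx"]),round(s["fy"]*c[1]/c[2]+s["cy"]),"z",c[2].round(3))
# tool-frame cloud of gripper bits from w1
s=load("w1"); d=s["depth"]; v,u=np.mgrid[:384,:512]
P=np.stack([(u-s["cx"])/s["fx"]*d,(v-s["cy"])/s["fy"]*d,d],-1)@s["tool_from_camera"][:3,:3].T+s["tool_from_camera"][:3,3]
for vv in range(225,330,8): print(vv,[(P[vv,uu]*1000).round(0).astype(int).tolist() for uu in (110,140,150,160,360)])
```

```text
[[1.0, -0.001, 0.0, 0.0], [0.001, 0.965, 0.262, -0.07], [-0.001, -0.262, 0.965, -0.192], [0.0, 0.0, 0.0, 1.0]]
w1 [0, 0, 0] px 255 216 z 0.204
w1 [0, -0.0095, 0] px 255 202 z 0.201
w1 [0, 0.0095, 0] px 255 230 z 0.206
w1 [0, 0, -0.019] px 255 227 z 0.186
w1 [0, 0, -0.047] px 255 248 z 0.159
w1 [0.044, 0, 0] px 321 216 z 0.204
w1 [0.044, -0.0095, 0] px 322 202 z 0.202
w1 [0.044, 0.0095, 0] px 321 230 z 0.206
w1 [0.044, 0, -0.047] px 340 247 z 0.159
w1 [0.065, 0.0095, 0] px 352 230 z 0.207
[[1.0, -0.001, 0.0, 0.0], [0.001, 0.965, 0.262, -0.07], [-0.001, -0.262, 0.965, -0.192], [0.0, 0.0, 0.0, 1.0]]
w4 [0, 0, 0] px 255 216 z 0.204
w4 [0, -0.0095, 0] px 255 202 z 0.201
w4 [0, 0.0095, 0] px 255 230 z 0.206
w4 [0, 0, -0.019] px 255 227 z 0.186
w4 [0, 0, -0.047] px 255 248 z 0.159
w4 [0.044, 0, 0] px 321 216 z 0.204
w4 [0.044, -0.0095, 0] px 322 202 z 0.202
w4 [0.044, 0.0095, 0] px 321 230 z 0.206
w4 [0.044, 0, -0.047] px 340 247 z 0.159
w4 [0.065, 0.0095, 0] px 352 230 z 0.207
225 [[-167, 62, 141], [-60, -10, -41], [-54, -11, -43], [-49, -11, -43], [55, -11, -43]]
233 [[-150, 57, 107], [-5
[... 441 characters left out ...]
 -26, -117], [-31, -26, -117], [-28, -27, -118], [-25, -27, -118], [28, -27, -118]]
281 [[-49, -13, -100], [-46, -2, -81], [-44, 1, -77], [-44, 8, -65], [44, 0, -79]]
289 [[-48, -12, -102], [-47, 3, -80], [-44, 4, -78], [-108, 130, 117], [44, 4, -78]]
297 [[-48, -9, -103], [-47, 6, -81], [-44, 7, -79], [-108, 139, 115], [44, 6, -81]]
305 [[-47, -7, -104], [-48, 10, -80], [-101, 114, 66], [-102, 137, 98], [44, 10, -80]]
313 [[-47, -5, -105], [-110, 121, 63], [-101, 122, 65], [-102, 145, 95], [25, -22, -129]]
321 [[-31, -25, -135], [-24, -26, -136], [-23, -24, -134], [-20, -25, -135], [23, -25, -135]]
329 [[-30, -26, -138], [-24, -25, -138], [-21, -26, -139], [-20, -25, -137], [22, -25, -137]]
```

The wrist cloud agrees with the top view on the brick. The fingertips, though, appear about 40 mm short of where the reported TCP puts them, which explains the miss. I'll check this with the other camera too.

Run:
```python
from h import *
for t in("w1","w2","w4"):
    s=load(t); d=s["depth"]; v,u=np.mgrid[:384,:512]
    P=np.stack([(u-s["cx"])/s["fx"]*d,(v-s["cy"])/s["fy"]*d,d],-1)@s["tool_from_camera"][:3,:3].T+s["tool_from_camera"][:3,3]
    p=P[(d>0)]*1000; m=(abs(p[:,0])<75)&(abs(p[:,1])<14)&(p[:,2]<-15); q=p[m]
    print(t,m.sum(),"z hi pct",np.percentile(q[:,2],[50,90,98,99.5,100]).round(1)); h=q[q[:,2]>np.percentile(q[:,2],97)]; print(h.min(0).round(),h.max(0).round())
for t,c,yaw in(("scene1",[.1998,-.6442,.191],107.2),("s3",[.4399,-.4077,.0359],87.7)):
    s=load(t);p=cloud(s)[s["depth"]>0]; Rm=R.from_euler('xyz',[180,0,yaw],degrees=True).as_matrix()
    q=((p-c)@Rm)*1000; m=(abs(q[:,0])<75)&(abs(q[:,1])<20)&(q[:,2]<5)&(q[:,2]>-130); w=q[m]
    print(t,np.histogram(w[:,2],bins=range(-130,10,10))); 
    if t=="scene1": h=w[w[:,2]>-60]; print(h.round()[:40].tolist())
```

```text
w1 6635 z hi pct [-80.9 -46.1 -37.8 -35.  -33.5]
[-59. -11. -39.] [ 59.   6. -34.]
w2 6245 z hi pct [-80.7 -46.1 -38.2 -35.  -33.2]
[-53. -11. -40.] [ 53.   7. -33.]
w4 1160 z hi pct [-79.5 -43.5 -36.6 -34.4 -33.4]
[ -4. -10. -38.] [  4.  -9. -33.]
scene1 (array([39,  2,  4,  4, 34, 47, 33, 45, 28,  7,  0,  0,  0]), array([-130, -120, -110, -100,  -90,  -80,  -70,  -60,  -50,  -40,  -30,
        -20,  -10,    0]))
[[50.0, 3.0, -56.0], [58.0, 9.0, -58.0], [60.0, 2.0, -51.0], [47.0, 9.0, -58.0], [49.0, 6.0, -56.0], [52.0, 10.0, -57.0], [54.0, 8.0, -55.0], [57.0, 11.0, -56.0], [60.0, 13.0, -56.0], [45.0, 6.0, -53.0], [48.0, 10.0, -55.0], [51.0, 11.0, -55.0], [53.0, 13.0, -55.0], [56.0, 12.0, -54.0], [58.0, 8.0, -49.0], [60.0, 1.0, -42.0], [47.0, 7.0, -49.0], [50.0, 12.0, -52.0], [52.0, 10.0, -49.0], [55.0, 13.0, -51.0], [57.0, 14.0, -50.0], [60.0, 14.0, -49.0], [46.0, 13.0, -51.0], [49.0, 15.0, -51.0], [51.0, 16.0, -51.0], [53.0, 11.0, -46.0], [56.0, 9.0, -43.0], [59.0, 14.0, -46.0], [46.0, 5.0, -40.0], [49.0, 11.0, -44.0], [52.0, 11.0, -42.0], [55.0, 12.0, -42.0], [57.0, 10.0, -39.0], [45.0, 6.0, -37.0], [48.0, 9.0, -38.0], [-44.0, -8.0, -56.0], [-50.0, 3.0, -60.0], [-44.0, -3.0, -51.0], [-48.0, 6.0, -58.0], [-44.0, 5.0, -55.0]]
s3 (array([42,  5,  5,  2,  2,  6, 20, 25, 21, 26,  9,  7, 11]), array([-130, -120, -110, -100,  -90,  -80,  -70,  -60,  -50,  -40,  -30,
        -20,  -10,    0]))
```

Both cameras put the real fingertips 33 mm above the reported TCP. I'll apply that offset, so a reported z of about 2 puts the tips at 35 mm.

```bash
python3 -m pendant '[[[0,0,0,0,0,0],[0,0,0,0,0,0],[0,0,0,0,0,0],[0,0,0,0,0,0],[0,0,0,0,0,0],[0,0,0,0,0,0],[0,0,-5,0,0,0],[0,0,-15,0,0,0],[0,0,-25,0,0,0],[0,0,-30,0,0,0]]]' -1;  python3 -m pendant '[[[0,0,-15,0,0,0],[0,0,-30,0,0,0],[0,0,-40,0,0,0],[0,0,-44,0,0,0],[0,0,-44,0,0,0]]]'; python3 -m pendant '[[[0,0,0,0,0,0],[0,0,0,0,0,0],[0,0,0,0,0,0],[0,0,0,0,0,0],[0,0,0,0,0,0],[0,0,0,0,0,0],[0,0,0,0,0,0],[0,0,0,0,0,0],[0,0,0,0,0,0]]]' 1
```

```text
clock: 8.85
tool_pos: [0.4394, -0.4074, 0.0446]
orientation: [-179.9, -0.0, 87.7]
force: [-0.6, -0.8, 0.6]
opening: 0.0867
clock: 9.48
tool_pos: [0.4399, -0.4077, 0.0016]
orientation: [-180.0, -0.0, 87.7]
force: [-1.1, 0.4, -0.2]
opening: 0.0874
clock: 10.6
tool_pos: [0.4401, -0.4079, 0.0019]
orientation: [180.0, 0.0, 87.7]
force: [0.2, -2.3, -0.9]
opening: 0.0236
```

Grip at 23.6 mm, as expected. Lift and carry to the far side of the shelf.

```bash
python3 -m pendant '[[[0,0,5,0,0,0],[0,0,20,0,0,0],[0,5,50,0,0,0],[0,20,85,0,0,0],[5,45,120,0,0,0],[12,80,145,0,0,1],[20,125,158,0,0,2],[28,175,160,0,0,3],[36,225,160,0,0,4],[43,275,160,0,0,5]]]';  python3 -m pendant '[[[7,50,0,0,0,1],[14,100,0,0,0,2],[21,150,0,0,0,3],[28,200,0,0,0,4],[35,250,0,0,0,5],[42,300,0,0,0,5.3],[49,340,0,0,0,5.3],[53,367,0,0,0,5.3],[55,380,0,0,0,5.3],[55,380,0,0,0,5.3]]]'
python3 - <<'E'
from h import *
s=snap("wrist","w5"); save(s["pixels"],"w5",1.3); o=get_obs(); print(o["tool_pos"],o["orientation"])
p=cloud(s)[s["depth"]>0]; m=(p[:,2]>.06)&(p[:,2]<.3)&(abs(p[:,0]-.538)<.15)&(abs(p[:,1]-.247)<.15)
for lo,hi in((.08,.095),(.15,.165),(.18,.195),(.22,.236)):
  q=p[(p[:,2]>lo)&(p[:,2]<hi)]
  if len(q)>9: print(lo,len(q),(np.percentile(q,[1,50,99],axis=0)*1000).round(1).tolist())
E
```

```text
clock: 11.85
tool_pos: [0.4826, -0.1309, 0.1627]
orientation: [180.0, -0.0, 92.8]
force: [0.2, 0.2, -5.7]
opening: 0.0238
clock: 13.1
tool_pos: [0.5377, 0.2475, 0.1618]
orientation: [-180.0, 0.0, 98.1]
force: [0.3, -0.1, -5.9]
opening: 0.0238
[0.5375574  0.24674432 0.16179128] [-1.79952999e+02  2.26665675e-02  9.80294173e+01]
0.08 35430 [[429.6, 61.4, 87.4], [491.5, 158.1, 89.5], [597.6, 433.0, 91.6]]
0.18 4179 [[467.1, 217.5, 184.5], [487.2, 238.0, 187.3], [582.1, 268.1, 188.9]]
0.22 8363 [[477.1, 227.3, 222.1], [508.5, 243.4, 228.8], [557.1, 264.7, 231.0]]
```

View pics/w5.png

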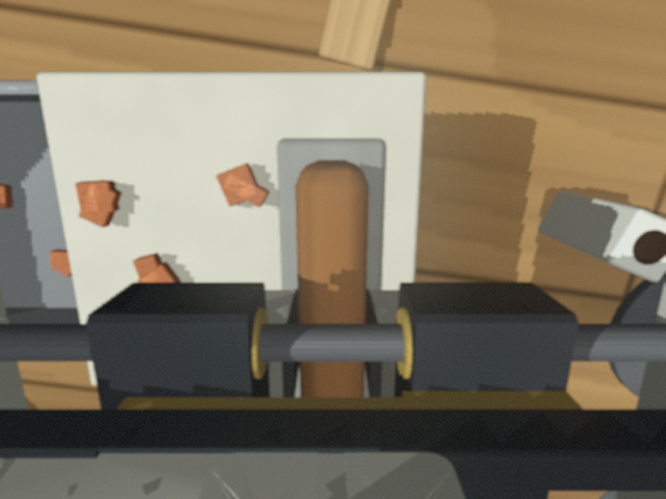

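The brick is level in the grip at (330,230), with the sole underside at about 160 mm, and all four shards lie on its tote side. Lower it to just above the shelf and sweep.

```bash
python3 -m pendant '[[[0,0,-12,0,0,0],[0,0,-32,0,0,0],[0,0,-52,0,0,0],[0,0,-64,0,0,0],[0,0,-68,0,0,0],[0,0,-68.5,0,0,0]]]'; python3 -m pendant '[[[1,-7,0,0,0,0],[3,-21,0,0,0,0],[5.3,-38,0,0,0,0],[7.7,-55,0,0,0,0],[10.1,-72,0,0,0,0],[12.5,-89,0,0,0,0],[14.9,-106,0,0,0,0],[17.2,-122,0,0,0,0],[19.2,-137,0,0,0,0],[21.2,-151,0,0,0,0]]]';  python3 -m pendant '[[[1.8,-13,0,0,0,0],[3.6,-26,0,0,0,0],[5.4,-39,0,0,0,0],[7,-50,0,0,0,0],[7,-50,0,0,0,0],[7,-50,0,0,0,0]]]'
python3 - <<'E'
from h import *
a=snap("top","top2"); b=snap("scene","s6"); w=snap("wrist","w6")
save(np.hstack([cv2.resize(b["pixels"][130:270,210:410],(400,280)),cv2.resize(w["pixels"],(373,280))]),"c6",1)
E
```

```text
clock: 13.9
tool_pos: [0.5382, 0.2472, 0.0935]
orientation: [180.0, 0.0, 98.0]
force: [-0.3, 0.7, -5.3]
opening: 0.0236
clock: 15.15
tool_pos: [0.5593, 0.0954, 0.0934]
orientation: [180.0, -0.0, 98.0]
force: [0.1, -0.1, -7.0]
opening: 0.0236
clock: 15.9
tool_pos: [0.5662, 0.0463, 0.0934]
orientation: [180.0, -0.0, 98.0]
force: [-0.6, 0.3, -5.5]
opening: 0.0238
```

View pics/c6.png

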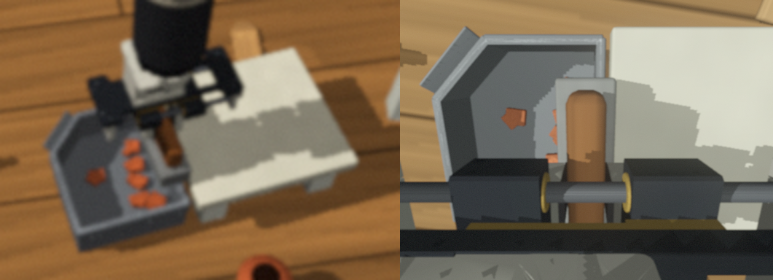

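All six shards are in the tote (left view: (95,177), (133,147), (133,165), (138,180), (140,202), (157,200)), and the shelf is clear. Carry the brick back and stand it on the shelf.

```bash
python3 -m pendant '[[[0,0,8,0,0,0],[0,0,22,0,0,0],[-3,20,28,0,0,0],[-7,50,28,0,0,0],[-12,85,28,0,0,0],[-17,120,28,0,0,0],[-22,155,28,0,0,0],[-26,185,28,0,0,0],[-28,200,28,0,0,0],[-28,202,28,0,0,0]]]'; python3 -m pendant '[[[0,0,-10,0,0,0],[0,0,-22,0,0,0],[0,0,-27,0,0,0],[0,0,-29,0,0,0],[0,0,-30,0,0,0],[0,0,-30,0,0,0]]]'
python3 - <<'E'
from h import *
w=snap("wrist","w7"); p=cloud(w)[w["depth"]>0]
for lo,hi in((.085,.095),(.105,.13),):
  q=p[(p[:,2]>lo)&(p[:,2]<hi)&(abs(p[:,0]-.5)<.1)&(p[:,1]>.2)&(p[:,1]<.32)]; print(len(q),np.percentile(q[:,2],[5,50,95]))
E
```

```text
clock: 17.3
tool_pos: [0.5379, 0.2496, 0.1217]
orientation: [180.0, -0.0, 98.1]
force: [0.8, 0.5, -5.7]
opening: 0.0239
clock: 18.05
tool_pos: [0.5384, 0.248, 0.0919]
orientation: [180.0, 0.0, 98.0]
force: [-1.7, -3.2, -0.2]
opening: 0.0237
19673 [0.08838105 0.08959104 0.09072099]
4264 [0.11554623 0.11746842 0.1186536 ]
```

Force z dropped from -5.7 to -0.2 N, so the brick's weight is on the shelf. Release, lift, and go over the tote's +x rim with the jaws along the tote's x.

```bash
python3 -m pendant '[[[0,0,0,0,0,0],[0,0,0,0,0,0],[0,0,0,0,0,0],[0,0,0,0,0,0],[0,0,0,0,0,0],[0,0,15,0,0,0],[0,0,40,0,0,0],[0,0,70,0,0,0],[0,0,95,0,0,0],[0,0,100,0,0,0]]]' -1; python3 -m pendant '[[[4,-8,0,0,0,5],[14,-26,0,0,0,14],[26,-48,0,0,0,24],[39,-72,0,0,0,34],[52,-96,0,0,0,44],[65,-120,0,0,0,54],[78,-144,0,0,0,64],[91,-168,0,0,0,74],[104,-192,-20,0,0,84],[112,-208,-35,0,0,90]]]'; python3 -m pendant '[[[4,-8,-5,0,0,0],[4,-8,-5,0,0,0]]]'
python3 - <<'E'
from h import *
s=snap("wrist","w8"); b=snap("scene","s8")
o=get_obs(); print(o["tool_pos"],o["orientation"],o["joint_pos"].round(1))
save(np.hstack([cv2.resize(s["pixels"],(480,360)),cv2.resize(b["pixels"][130:270,250:390],(310,360))[:, :310]]),"c8")
for t,s in(("w",s),("s",b)):
  P=cloud(s); c=s["pixels"].astype(int)
  m=(s["depth"]>0)&(abs(P[...,2]-.064)<.004)&(c.max(-1)-c.min(-1)<40)&(P[...,1]<.075)&(P[...,1]>-.13)&(P[...,0]>.44)&(P[...,0]<.69)
  q=P[m]; print(t,m.sum(),cv2.minAreaRect((q[:,:2]*1000).astype(np.float32)),np.median(q[:,2]))
  # +x rim near grip in tote frame (8deg)
  ex=np.array([.990,.139]);ey=np.array([-.139,.990]); u=(q[:,:2]-[.5655,-.021])@ex*1000; v=(q[:,:2]-[.5655,-.021])@ey*1000
  for lo in(-60,-40,-20,0,20,40,60):
    k=(v>lo)&(v<lo+20)&(u>60); 
    if k.sum()>5: print(lo,k.sum(),np.percentile(u[k],[3,50,97]).round(1))
  for lo in(-60,-20,20,60):
    k=(u>lo)&(u<lo+20)&(v>60)
    if k.sum()>5: print("+y",lo,k.sum(),np.percentile(v[k],[3,50,97]).round(1))
E
```

```text
clock: 19.35
tool_pos: [0.5392, 0.249, 0.1944]
orientation: [179.8, -0.1, 98.0]
force: [0.6, 0.0, 0.4]
opening: 0.0876
clock: 20.6
tool_pos: [0.6501, 0.0391, 0.1553]
orientation: [180.0, -0.1, -171.8]
force: [-0.2, 0.1, 0.7]
opening: 0.0875
clock: 20.85
tool_pos: [0.654, 0.032, 0.1511]
orientation: [-180.0, -0.1, -172.1]
force: [-1.2, 1.0, 0.3]
opening: 0.0874
[0.6543321  0.03280693 0.15203031] [ 1.79996468e+02  4.43593763e-02 -1.72034896e+02] [ 19.9  20.2  -5.2   0.  -64.6 -11.9]
w 8541 ((565.8150024414062, -22.904991149902344), (203.9517364501953, 173.38510131835938), 7.832449436187744) 0.06356304096691678
-60 250 [ 93.5  97.4 101.3]
-40 238 [ 93.5  97.1 101.4]
-20 224 [ 93.6  98.  101.6]
0 218 [ 93.6  97.7 101.8]
20 213 [ 93.7  97.4 102. ]
40 183 [ 93.7  97.5 101.3]
60 345 [ 62.   93.7 101.4]
+y -60 134 [76.5 80.  84.5]
+y -20 88 [76.4 77.7 83.4]
+y 20 185 [76.4 79.9 84.2]
+y 60 180 [76.3 79.5 84. ]
s 518 ((567.7816162109375, -21.94568634033203), (206.4078369140625, 167.52734375), 8.616447448730469) 0.06471328142838606
-60 23 [ 92.9  99.  102.2]
-40 23 [ 92.4  97.2 101.4]
-20 28 [ 91.3  98.2 102.2]
0 23 [ 92.5  97.5 102. ]
20 25 [ 93.   98.7 103.1]
40 26 [ 93.   98.7 103.1]
60 26 [ 92.3  96.9 102.4]
```

View pics/c8.png

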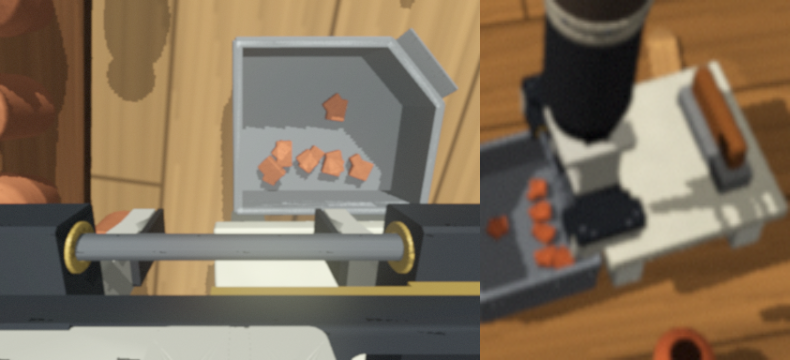

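The brick stands upright on the shelf (right view (715,130)). The tote's +x rim at (237,130) lies midway between the fingers, and all six shards are inside. Both views put the rim centre 97.5 mm from mid, i.e. world (656.5, 32). Descend and pinch.

```bash
python3 -m pendant '[[[2,0,-20,0,0,0],[2,0,-50,0,0,0],[2,0,-80,0,0,0],[2,0,-110,0,0,0],[2,0,-132,0,0,0],[2,0,-145,0,0,0],[2,0,-149,0,0,0],[2,0,-149,0,0,0]]]'; python3 -m pendant '[[[0,0,0,0,0,0],[0,0,0,0,0,0],[0,0,0,0,0,0],[0,0,0,0,0,0],[0,0,0,0,0,0],[0,0,0,0,0,0],[0,0,0,0,0,0],[0,0,0,0,0,0],[0,0,0,0,0,0],[0,0,0,0,0,0]]]' 1;  python3 -m pendant '[[[0,0,0,0,0,0],[0,0,0,0,0,0]]]'
python3 - <<'E'
from h import *
s=snap("wrist","w9"); 
o=get_obs(); print(o["tool_pos"],o["orientation"],o["joint_pos"].round(1),o["moment"])
b=snap("scene","s9"); P=cloud(b); c=b["pixels"].astype(int)
m=(b["depth"]>0)&(abs(P[...,2]-.064)<.004)&(c.max(-1)-c.min(-1)<40)&(P[...,1]<.075)&(P[...,1]>-.13)&(P[...,0]>.44)&(P[...,0]<.69)
q=P[m];print(cv2.minAreaRect((q[:,:2]*1000).astype(np.float32)))
E
```

```text
clock: 21.95
tool_pos: [0.6566, 0.0326, 0.0031]
orientation: [180.0, 0.1, -172.0]
force: [-0.1, 0.3, 0.8]
opening: 0.0873
clock: 23.2
tool_pos: [0.6561, 0.0323, 0.0023]
orientation: [180.0, -0.0, -172.0]
force: [0.1, -0.1, 0.3]
opening: 0.0085
clock: 23.45
tool_pos: [0.6561, 0.0323, 0.0023]
orientation: [-180.0, -0.0, -172.0]
force: [-0.5, -0.5, 0.2]
opening: 0.009
[0.65605837 0.03231357 0.00233287] [-1.79999481e+02 -1.07568608e-02 -1.71967501e+02] [ 19.8  28.4 -14.   -0.  -47.6 -11.8] [-0.00889704  0.41998317 -0.068531  ]
((571.170654296875, -42.86078643798828), (140.3638153076172, 215.27569580078125), 89.87228393554688)
```

Pinched at 9.0 mm, the rim thickness. Now work out the tipping arc about the cut-off edge.

Run:
```python
from h import *
e=np.array([503.7,-87.7,0]); p=np.array([656.1,32.3,2.3]); a=np.radians(-37); w=np.array([np.cos(a),np.sin(a),0])
f=lambda t:R.from_rotvec(w*np.radians(t)).apply(p-e)
for t0,ts in((0,(1,3,6,9,12,15,18,20)),(20,(22,25,28,31,34,37,39,40)),(40,(41,43,44,45))):
    print(t0,[np.r_[(f(t)-f(t0)).round(1),(w*(t-t0)).round(1)].tolist() for t in ts])
```

```text
0 [[-0.0, -0.1, 3.3, 0.8, -0.6, 0.0], [-0.2, -0.3, 9.8, 2.4, -1.8, 0.0], [-0.8, -1.0, 19.6, 4.8, -3.6, 0.0], [-1.6, -2.1, 29.3, 7.2, -5.4, 0.0], [-2.8, -3.7, 38.9, 9.6, -7.2, 0.0], [-4.2, -5.6, 48.5, 12.0, -9.0, 0.0], [-6.0, -7.9, 57.8, 14.4, -10.8, 0.0], [-7.3, -9.7, 64.0, 16.0, -12.0, 0.0]]
20 [[-1.5, -1.9, 6.1, 1.6, -1.2, 0.0], [-3.9, -5.1, 15.0, 4.0, -3.0, 0.0], [-6.6, -8.7, 23.8, 6.4, -4.8, 0.0], [-9.6, -12.7, 32.3, 8.8, -6.6, 0.0], [-12.8, -17.0, 40.5, 11.2, -8.4, 0.0], [-16.3, -21.6, 48.4, 13.6, -10.2, 0.0], [-18.7, -24.9, 53.5, 15.2, -11.4, 0.0], [-20.0, -26.6, 56.0, 16.0, -12.0, 0.0]]
40 [[-1.3, -1.7, 2.5, 0.8, -0.6, 0.0], [-4.0, -5.3, 7.3, 2.4, -1.8, 0.0], [-5.3, -7.1, 9.6, 3.2, -2.4, 0.0], [-6.7, -8.9, 11.9, 4.0, -3.0, 0.0]]
```

```bash
python3 -m pendant '[[[0,-0.1,3.3,0.8,-0.6,0],[-0.2,-0.3,9.8,2.4,-1.8,0],[-0.8,-1,19.6,4.8,-3.6,0],[-1.6,-2.1,29.3,7.2,-5.4,0],[-2.8,-3.7,38.9,9.6,-7.2,0],[-4.2,-5.6,48.5,12,-9,0],[-6,-7.9,57.8,14.4,-10.8,0],[-7.3,-9.7,64,16,-12,0],[-7.3,-9.7,64,16,-12,0]]]'
python3 - <<'E'
from h import *
o=get_obs(); print(o["joint_pos"].round(1),o["force"].round(1),o["moment"].round(2))
b=snap("scene","s10"); t=snap("top","t10"); w=snap("wrist","w10")
save(np.hstack([cv2.resize(b["pixels"][130:270,210:390],(463,360)),cv2.resize(w["pixels"],(333,250),interpolation=cv2.INTER_AREA) if 0 else cv2.resize(w["pixels"][:,60:430],(335,360))]),"c10")
E
```

```text
clock: 24.68
tool_pos: [0.6487, 0.0215, 0.0672]
orientation: [165.5, 14.1, -173.9]
force: [0.3, 0.5, -5.2]
opening: 0.0089
[  9.1  18.8 -15.1 -20.3 -43.2  12.1] [ 0.3  0.5 -5.2] [-1.16  0.75 -0.04]
```

View pics/c10.png

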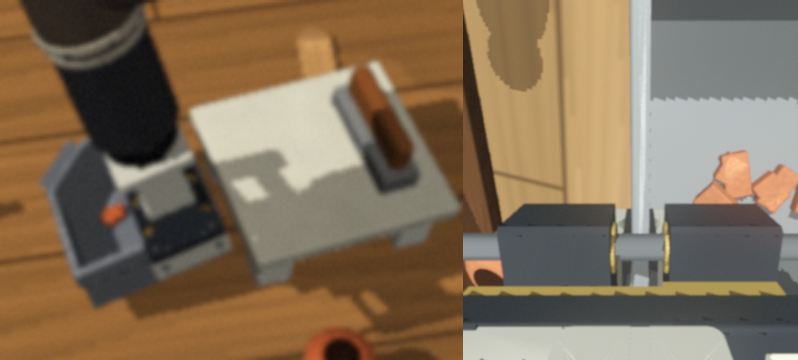

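```bash
cat > tilt.py <<'E'
from h import *
import sys
# tote floor plane + chamfer height from wrist view
def tilt(tag):
    s=load(tag); P=cloud(s); c=s["pixels"].astype(int); d=s["depth"]
    # region: grey pixels right of the rim; RANSAC plane among them
    m=(d>0)&(c.max(-1)-c.min(-1)<30)&(P[...,0]>.45)&(P[...,0]<.66)&(P[...,1]>-.13)&(P[...,1]<.06)&(P[...,2]<.15)
    q=P[m]; rng=np.random.default_rng(0); best=0
    for _ in range(400):
        a=q[rng.choice(len(q),3,replace=False)]; n=np.cross(a[1]-a[0],a[2]-a[0]); L=np.linalg.norm(n)
        if L<1e-5: continue
        n/=L; n*=np.sign(n[2]) or 1
        if n[2]<.6: continue
        k=abs((q-a[0])@n)<.0015
        if k.sum()>best: best=k.sum();K=k
    f=q[K]; ce=f.mean(0); n=np.linalg.svd(f-ce,full_matrices=False)[2][2]; n*=np.sign(n[2])
    az=np.degrees(np.arctan2(n[1],n[0])); th=np.degrees(np.arccos(n[2]))
    # line of floor plane: height of outer underside at plane minus 5mm
    print(tag,best,len(q),"tilt",th.round(1),"down-az",az.round(1),"(want -127)")
    return n,ce
if __name__=="__main__":
    n,ce=tilt(sys.argv[1]); o=ce-.005*n
    # lowest direction: distance from ce down to z=0 on underside plane -> pivot line location
    h=np.array([n[0],n[1]])/np.hypot(n[0],n[1]); L=o[2]*n[2]/np.hypot(n[0],n[1]); pv=o[:2]+h*L
    a=np.radians(-127); u=np.array([np.cos(a),np.sin(a)])
    print("underside meets bench at dist",(1000*pv@u).round(1),"; edge was at",round(float(np.array([503.7,-87.7])@u),1))
E
python3 tilt.py w10
```

```text
w10 40312 58425 tilt 20.6 down-az -127.5 (want -127)
underside meets bench at dist -239.1 ; edge was at -233.1
```

The tote has tilted rigidly: 20.6°, in the direction I want, with the edge on the bench to within 2 mm. Continue to 40°.

```bash
python3 -m pendant '[[[-1.5,-1.9,6.1,1.6,-1.2,0],[-3.9,-5.1,15,4,-3,0],[-6.6,-8.7,23.8,6.4,-4.8,0],[-9.6,-12.7,32.3,8.8,-6.6,0],[-12.8,-17,40.5,11.2,-8.4,0],[-16.3,-21.6,48.4,13.6,-10.2,0],[-18.7,-24.9,53.5,15.2,-11.4,0],[-20,-26.6,56,16,-12,0],[-20,-26.6,56,16,-12,0],[-20,-26.6,56,16,-12,0]]]'
python3 - <<'E'
from h import *
o=get_obs(); print(o["joint_pos"].round(1),o["force"].round(1),o["moment"].round(2))
b=snap("scene","s11"); t=snap("top","t11"); w=snap("wrist","w11")
save(np.hstack([cv2.resize(b["pixels"][140:270,210:340],(400,400)),cv2.resize(w["pixels"][:,112:],(400,384))[:400].repeat(1,0) if 0 else cv2.resize(w["pixels"][:,112:],(400,400))]),"c11")
E
python3 tilt.py w11
```

```text
clock: 26.08
tool_pos: [0.6289, -0.0036, 0.1221]
orientation: [149.3, 27.0, -179.5]
force: [0.3, -0.0, -4.5]
opening: 0.0084
[ -9.9  15.1 -13.  -46.7 -51.9  44.6] [ 0.3 -0.  -4.5] [-2.45  1.65  0.01]
w11 42360 55780 tilt 40.3 down-az -127.2 (want -127)
underside meets bench at dist -236.4 ; edge was at -233.1
```

View pics/c11.png

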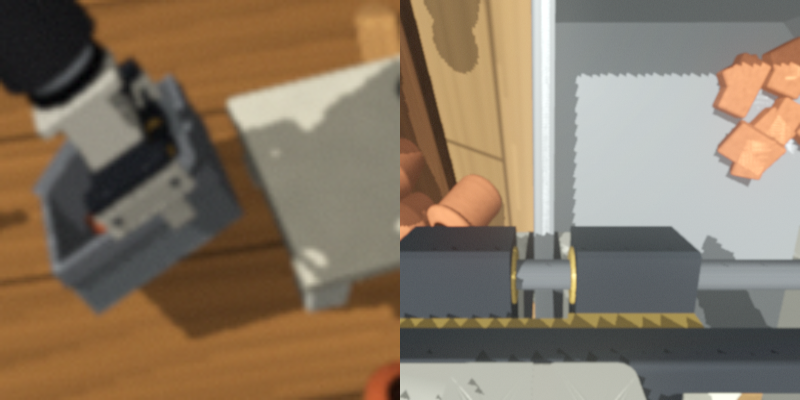

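At 40.3° the tote still holds rigidly, and the visible shards have slid towards the corner at right (760,110). I've used 11 views, so I'll measure their positions in the lip frame numerically. I'll also let them settle and lower 2 mm to make sure the edge bears on the bench.

```bash
cat > sh.py <<'E'
from h import *
def shards(tag,th):
    s=load(tag); P=cloud(s); c=s["pixels"].astype(int); a=np.radians(-37); w=np.array([np.cos(a),np.sin(a),0])
    Ri=R.from_rotvec(-w*np.radians(th)); q=Ri.apply((P-[.5037,-.0877,0]).reshape(-1,3)).reshape(P.shape)*1000
    b=np.radians(53); x=q[...,0]*np.cos(b)+q[...,1]*np.sin(b)-5; y=-q[...,0]*np.sin(b)+q[...,1]*np.cos(b); z=q[...,2]-5
    hsv=cv2.cvtColor(s["pixels"],cv2.COLOR_RGB2HSV)
    m=((s["depth"]>0)&(c[...,0]-c[...,2]>60)&(x>-25)&(x<215)&(abs(y)<130)&(z>-5)&(z<60)).astype(np.uint8)
    N,L,st,_=cv2.connectedComponentsWithStats(m)
    for i in range(1,N):
        if st[i,4]>15: k=L==i; print(tag,st[i].tolist(),"x",np.percentile(x[k],[1,50,99]).round(),"y",np.percentile(y[k],[1,50,99]).round(),"z",np.percentile(z[k],[5,50,98]).round())
E
python3 -c "
from sh import *
for t in('w11','s11','t11'): shards(t,40)"
python3 -m pendant '[[[0,0,-1,0,0,0],[0,0,-2,0,0,0],[0,0,-2,0,0,0],[0,0,-2,0,0,0]]]'
python3 -c "
from sh import *
for c,t in(('wrist','w12'),('scene','s12'),('top','t12')): snap(c,t); shards(t,40)"
```

```text
w11 [426, 36, 86, 136, 7599] x [14. 45. 75.] y [-42. -13.  13.] z [ 4.  7. 18.]
s11 [213, 218, 14, 23, 153] x [-25. -16.  -0.] y [-129. -104.  -63.] z [-3.  6. 17.]
clock: 26.72
tool_pos: [0.6289, -0.004, 0.1204]
orientation: [149.3, 27.0, -179.5]
force: [-0.2, 1.2, -4.0]
opening: 0.009
w12 [426, 36, 86, 136, 7604] x [13. 44. 74.] y [-42. -13.  13.] z [ 3.  6. 17.]
s12 [213, 220, 15, 21, 153] x [-25. -15.   2.] y [-129. -104.  -69.] z [-4.  6. 16.]
```

```bash
python3 -m pendant '[[[-1.3,-1.7,2.5,0.8,-0.6,0],[-4,-5.3,7.3,2.4,-1.8,0],[-5.3,-7.1,9.6,3.2,-2.4,0],[-6.7,-8.9,11.9,4,-3,0],[-6.7,-8.9,11.9,4,-3,0],[-6.7,-8.9,11.9,4,-3,0],[-6.7,-8.9,11.9,4,-3,0]]]'
python3 -c "
from sh import *
for c,t in(('wrist','w13'),('scene','s13'),('top','t13')): snap(c,t); shards(t,45)
w,s,t=[load(i)['pixels'] for i in('w13','s13','t13')]
r=lambda i,W,H:cv2.resize(i,(W,H),interpolation=cv2.INTER_CUBIC)
save(np.vstack([np.hstack([r(w[20:190,372:512],400,300),r(s[165:255,200:320],400,300)]),np.hstack([r(t[135:225,200:320],400,300),r(t,400,300)])]),'c13')
"; python3 tilt.py w13
```

```text
clock: 27.75
tool_pos: [0.6222, -0.0126, 0.1323]
orientation: [144.7, 29.9, 178.3]
force: [0.3, 0.4, -4.5]
opening: 0.0087
w13 [426, 36, 86, 135, 7553] x [13. 44. 72.] y [-42. -14.  12.] z [ 3.  6. 18.]
s13 [213, 220, 14, 20, 137] x [-25. -14.  -2.] y [-130. -108.  -72.] z [-4.  7. 18.]
t13 [252, 201, 10, 8, 51] x [14. 31. 47.] y [28. 43. 59.] z [ 3.  6. 12.]
t13 [245, 220, 10, 13, 43] x [-21. -10.  -3.] y [ 89. 112. 129.] z [-3.  1. 10.]
w13 42583 54765 tilt 45.3 down-az -127.1 (want -127)
underside meets bench at dist -237.7 ; edge was at -233.1
```

View pics/c13.png

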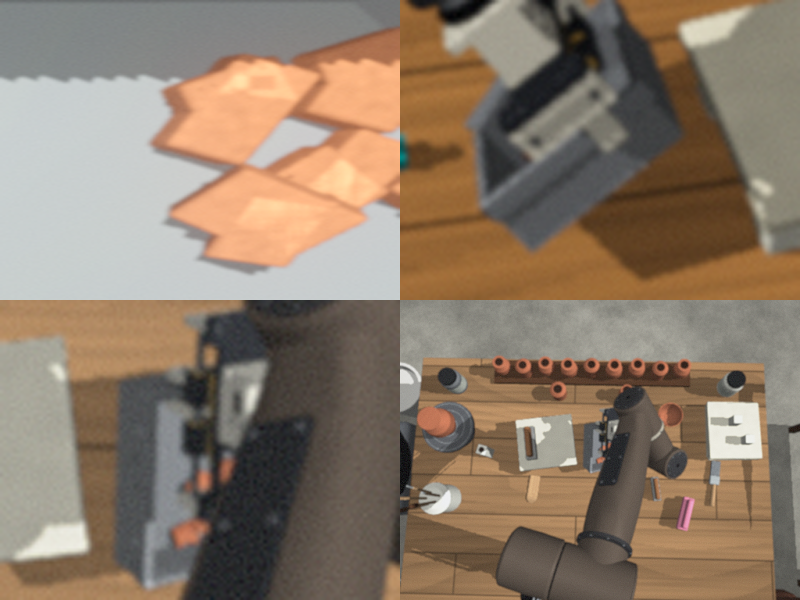

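Run:
```python
from h import *
a=np.radians(-37); w=np.array([np.cos(a),np.sin(a),0]); b=np.radians(53)
def lip(P,th=45):
    q=R.from_rotvec(-w*np.radians(th)).apply(P-[.5037,-.0877,0])*1000
    return np.c_[q[:,0]*np.cos(b)+q[:,1]*np.sin(b)-5,-q[:,0]*np.sin(b)+q[:,1]*np.cos(b),q[:,2]-5].round()
s=load("w13");P=cloud(s)
print(lip(np.array([P[82,456],P[142,466],P[52,505],P[115,500],P[60,511],P[110,511]])))
t=load("t13"); print("shard col",s["pixels"][142,466],"top shard",t["pixels"][204,257],t["pixels"][190,260],"blob",t["pixels"][226,250])
T=cloud(t); print(lip(np.array([T[204,257],T[190,260],T[226,250],T[189,266]])))
# shard-coloured blobs in top & scene near bench/shelf
for n in("t13","s13"):
    s=load(n);P=cloud(s);c=s["pixels"].astype(int)
    m=((c[...,0]-c[...,1]>55)&(c[...,0]>1.55*c[...,1])&(P[...,0]>.3)&(P[...,0]<.72)&(abs(P[...,1])<.35)).astype(np.uint8)
    N,L,st,_=cv2.connectedComponentsWithStats(m)
    for i in range(1,N):
        if st[i,4]>8: print(n,st[i].tolist(),(np.median(P[L==i],0)*1000).round(), lip(np.median(P[L==i],0)[None])[0])
s=load("t13");P=cloud(s)
for nm,lo,hi in(("brick",.14,.17),):
    k=(P[...,2]>lo)&(P[...,2]<hi)&(abs(P[...,0]-.538)<.09)&(P[...,1]>.2)&(P[...,1]<.3); print(k.sum(),cv2.minAreaRect((P[k][:,:2]*1000).astype(np.float32)),np.median(P[k][:,2]))
```

```text
[[ 44. -30.   7.]
 [ 62.  -3.  14.]
 [ 15. -24.   5.]
 [ 36.   3.   6.]
 [ 15. -18.   6.]
 [ 30.   5.   6.]]
shard col [255 200 149] top shard [189 117  90] [188 123  95] blob [158 122  89]
[[ 27.  40.   2.]
 [ 60.  -2.   8.]
 [-18. 112.  -5.]
 [ 44. -18.  10.]]
t13 [331, 137, 12, 24, 172] [ 694. -331.   13.] [ -53. -298.   61.]
t13 [252, 202, 9, 6, 32] [481. -47.  34.] [33. 43.  6.]
s13 [166, 160, 7, 21, 60] [ 361. -295.   53.] [-145.  -11.  210.]
s13 [364, 185, 4, 3, 10] [592. 253. 160.] [ 338.  134. -122.]
s13 [155, 248, 19, 35, 442] [ 668. -331.   22.] [ -57. -278.   78.]
318 ((535.1688232421875, 247.97132873535156), (122.4873275756836, 24.693605422973633), 7.937661647796631) 0.15808801071135847
```

```bash
python3 -c "
from plant import *; o=get_obs(); print(o['force'].round(1),o['moment'].round(2))"; python3 -m pendant '[[[0,0,-1,0,0,0],[0,0,-2,0,0,0],[0,0,-3,0,0,0],[0,0,-3,0,0,0],[0,0,-3,0,0,0]]]'; python3 -c "
from sh import *
o=get_obs(); print(o['force'].round(1),o['moment'].round(2))
for c,t in(('wrist','w14'),('top','t14')): snap(c,t); shards(t,45)
print(get_obs()['force'].round(1))"; python3 tilt.py w14
```

```text
[-1.  -1.2 -4.3] [-2.71  1.94 -0.03]
clock: 28.52
tool_pos: [0.6231, -0.0128, 0.1303]
orientation: [144.7, 30.1, 178.3]
force: [3.0, 1.6, 4.1]
opening: 0.0088
[3.  1.6 4.1] [-0.63  0.27 -0.33]
w14 [427, 38, 85, 134, 7436] x [13. 43. 71.] y [-42. -14.  12.] z [ 2.  5. 17.]
t14 [252, 201, 10, 8, 49] x [13. 31. 46.] y [28. 43. 58.] z [0. 5. 8.]
t14 [246, 220, 9, 13, 54] x [-22. -11.  -0.] y [ 89. 112. 129.] z [-5.  1.  8.]
[3.6 1.1 4.4]
w14 42429 55020 tilt 45.0 down-az -127.1 (want -127)
underside meets bench at dist -238.7 ; edge was at -233.1
```

The edge now clearly bears on the bench: force z went from -4.3 to +4.1 N. Ease off 1 mm, let it settle, check and hand in.

```bash
python3 -m pendant '[[[0,0,1,0,0,0],[0,0,1,0,0,0],[0,0,1,0,0,0],[0,0,1,0,0,0],[0,0,1,0,0,0],[0,0,1,0,0,0],[0,0,1,0,0,0],[0,0,1,0,0,0]]]'; python3 -c "
from sh import *
snap('wrist','w15'); shards('w15',45)"; python3 tilt.py w15; python3 -c "
from plant import *; print(get_obs()['force'].round(1)); print(close_job())"
```

```text
clock: 29.62
tool_pos: [0.6223, -0.0129, 0.1304]
orientation: [144.7, 30.0, 178.3]
force: [3.9, 2.0, 4.5]
opening: 0.0086
w15 [427, 37, 85, 135, 7472] x [12. 43. 71.] y [-42. -14.  13.] z [ 2.  5. 17.]
w15 42595 55017 tilt 45.1 down-az -127.1 (want -127)
underside meets bench at dist -238.5 ; edge was at -233.1
[4.4 1.7 4.6]
the job is handed in; nothing more can be done
None
```

I handed the job in at about 30 s. The shards are wiped into the tote, the brick stands flat on the shelf, and the tote is held tipped 45° towards its pouring corner.

- **Brick:** My first two grips closed above it. Two cameras then showed that the real fingertips sit about 33 mm short of the reported TCP. With that allowed for, I gripped the large wooden brick at 24 mm and swept the shards off in one pass. I then stood it on the shelf; its top measures 158 mm, against an expected 160.
- **Tote:** I pinched the +x rim at 9 mm and tipped the tote about its cut-off edge. At the end it measured 45.1°, leaning in the intended direction, with the cut-off edge pressing lightly on the bench. The arm still holds it.
- **Shards:** The shelf is clear, and no shards showed on the bench in the top or scene picture. Five lie against the pouring corner, the farthest about 62 mm from the lip. I counted all six in the tote before tipping, but the sixth was hidden from every camera at the end. I take it to be right at the lip.
- **Checks that disagreed:**
  - The tilt fit puts the edge about 3 to 4 mm below the bench, which can't be right and is close to calibration error.
  - Backing off 1 mm at the end did not lower the contact force, which stayed at about 4.5 N.

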